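# Seal the sample case with a push rivet

### The job

Seal the sample case for transport: take the plastic push rivet from its stand, set it all the way into the raised round hole on the case's front tongue until its collar sits down, and then push its centre pin in flush with the collar so that the legs spread below. The case holds glass and stands on soft feet, so never press on it with more than about 20 N, and leave the jar, the vial and the petri dish where they are.

Things in the scene. Friction and masses are not known exactly. Their poses are not given: they have to be found in the camera images.
- rivet_collar (a point): Centre of the collar of the white plastic push rivet, the only loose one. Collar 24 mm across, 8 mm thick (underside 4 mm below this point). A split shank, 11 mm across with tapering legs, hangs 25 mm below the underside. A centre pin 13 mm across stands 8 to 10 mm above the collar's top at the start. z points up along the pin. The rivet starts upright in the stand.
- pin_top (a point): Centre of the flat top of the rivet's centre pin; flush when level with the collar's top face.
- rivet_pin (a joint): How far the centre pin is pushed in, m: 0 = standing 10 mm proud, 0.010 = flush with the collar's top. The pin slides against a steady friction of about 10 N, stays where it is left, and spreads the legs as it goes; it then stops hard. With the legs spread the rivet no longer fits a hole.
- boss_mouth (a point): Centre of the upper rim of the hole for the rivet: a round boss, 19 mm outer diameter, 6 mm high, on the flat 44 mm wide tongue at the case's front, rim 66 mm above the worktop. Hole 13.4 mm across, straight down (z is its axis), open below. The seated collar's underside rests on this rim. Nothing of the case stands higher than the tongue's top, 6 mm below the rim.
- jar_white: White round sample jar with screw lid, 58 mm diameter, 62 mm tall, standing; origin at its underside. Not to be moved.
- vial: Small vial, 15 mm diameter, 45 mm tall, standing between the robot and the case; origin at its underside. Not to be moved.
- petri: Petri dish with lid, 62 mm diameter, 14 mm tall, lying flat; origin at its underside. Not to be moved.
- stand: Fixed aluminium stand, origin at its underside: an upright tube 19 mm in outer diameter, mouth 40 mm above the worktop, on a disc 56 mm across and 6 mm thick. The rivet's collar rests on the mouth, so its edge can be gripped from any side with room for fingertips below it. Stand and jar may have changed places.
- case (a joint): How far the case has sunk on its soft rubber feet, m: 0 = at rest, more the harder it is pressed (20 N sinks it about 9 mm); it rises again when let go. The case: grey plastic, 122 x 182 mm, 38 mm tall, underside 18 mm above the worktop, with a flat tongue at its front; guided straight up and down, otherwise fixed.

How it is judged:
On the way, in this order (a step that is already met when the one before it is completed fails the run):
1. the rivet sits in the case's hole with its collar down on the rim, its pin still standing proud (horizontal distance between rivet_collar and boss_mouth below 0.003 m and z of rivet_collar in the frame of boss_mouth between 0.001 and 0.006 m and angle between rivet_collar's own z axis and vertical below 0.12 rad and value of joint rivet_pin below 0.006 m), for 0.2 s.
2. the pin is pushed in flush with the collar (value of joint rivet_pin above 0.0085 m), for 0.1 s.
At the end, for the whole second after the job is handed in: The rivet stands upright (within 0.12 rad) in the hole of the tongue, its axis within 3 mm of the hole's, its collar within 2 mm of the rim, its pin pushed in flush (within 1.5 mm), the case risen again to within 1.5 mm of its rest height (horizontal distance between rivet_collar and boss_mouth below 0.003 m and z of rivet_collar in the frame of boss_mouth between 0.001 and 0.006 m and angle between rivet_collar's own z axis and vertical below 0.12 rad and value of joint rivet_pin above 0.0085 m and value of joint case below 0.0015 m); the robot touches nothing.
It fails at once if the case is pressed down by more than 10 mm (about 22 N) (value of joint case above 0.01 m).
It fails at once if the jar is moved by more than 15 mm (distance of jar_white from where it was at the start of the episode above 0.015 m).
It fails at once if the vial is moved by more than 15 mm (distance of vial from where it was at the start of the episode above 0.015 m).
It fails at once if the petri dish is moved by more than 15 mm (distance of petri from where it was at the start of the episode above 0.015 m).
It also fails if it takes over 54 s, if anything falls off the work surface, if the arm or the gripper's body presses on something with over 40 N, if the wrist force passes 120 N, or if a joint passes its speed limit or range.

### The arm

A 6-joint arm with a two-finger parallel gripper is mounted at the origin on a cart in front of the work surface, level with it; the furniture and walls round the work are solid. World frame = base frame: x ahead of the robot, y to its left, z up, the work surface at z = 0. Lengths are in m, angles in rad, forces in N, time in s.
With the tool pointing down it reaches from about 0.4 to 0.825 m from the base axis. Payload 7 kg.
Tool frame: the origin (TCP) lies at the very end of the fingers, on their centre line; the grasp point (between the pads) lies 19 mm behind it (robot.pinch_z is the distance from the TCP to the grasp point, in m); z points along the fingers, x is the direction in which the jaws open and shut, and the axes are right-handed (so a half turn about z gives the same grasp; the last joint's range is limited). The gripper opens to 88 mm and grips with 3 to 60 N. Pads are 19 mm wide; open, the fingers measure 130 mm over their backs; the gripper's body (78 mm by 193 mm) begins 47 mm behind the grasp point.
Start: joints at [-0.859, 0.359, 0.012, 0, -1.224, -0.288], TCP at [0.278, -0.615, 0.227] pointing down, gripper open.
Joint ranges: [-3.07, 3.07], [-1.43, 2.12], [-1.02, 1.25], [-3.03, 1.67], [-3.05, -0], [-3.03, 3.03]. Speed limits (rad/s): [2.39, 2.39, 3.01, 3.14, 3.14, 3.14].

### API

Orientations are given as [roll, pitch, yaw] about the fixed x, y, z axes, in that order (R = Rz(yaw) Ry(pitch) Rx(roll)).
In Python, from workcell import robot gives the robot as it stands.
- The arm moves only by the shell command python3 -m jog 'ROWS' [FORCE]. ROWS is a JSON object of lists of equal length, an entry for each row: "delta_pos": the shift along the tool's x, y, z in mm, a list of three; "delta_rot": the turn, a rotation vector about the tool's x, y, z in degrees, a list of three; "claw": the finger opening in mm, from 0 to 87.6. A call has exactly 8 rows; each row is the pose to reach, as a shift and turn from the pose commanded when the call began, along the tool's axes at that moment; what a row does not reach only later rows make up. A row lasts 1/10 s, in which the tool goes at most 50 mm and 8.59 degrees, less where a joint would pass 70% of its speed; a pose out of reach is approached as far as the arm can. A call with a gripper value outside its range is refused whole. The fingers move at their own pace and stop on an object; FORCE is the grip in N (left out, the last holds). Time passes only in rows, so rows that repeat a pose let the fingers close, or fill a call up. It gives the time, the measured TCP pose, the force and the opening at its end, in the units of the state.
- robot.read_state(): the state, without advancing time (a new reading comes with each control period).
- robot.snapshot(name): name is "scene" or "top" or "wrist"; returns a dict with "pixels" (420x560x3 uint8, blue, green, red), "camera_matrix" (3x3 intrinsics, pixels), "k1" (the pictures are not rectified: a ray, as slopes to the right and down, at radius r is drawn at 1 + k1 r^2 times it, then the intrinsics apply), "R" (3x3) and "t" (3): a world point X has camera coordinates R X + t. Camera axes: x right, y down, z forward; pixel columns grow to the right and rows downward; lengths in m; the calibration is good to about 2 mm. A picture is of the moment at which its call begins. There is no depth.
- robot.close_job(): hands the job in, once; it reports no verdict.
The state is a dict: "t": time; "joint_positions": joint angles; "joint_velocities": joint speeds; "tau": joint torques, N m; "tool_pos": TCP position; "tcp_rot": TCP orientation; "wrist_force": force on the tool from outside, world axes, zero at the start; "torque": the same for the moment, N m; "gripper_width": finger opening in m.
Only numpy, scipy, OpenCV 4.12 (cv2) and the standard library are available. Lean on these libraries where they do the work, as an engineer would, in place of code of your own. Each camera call takes 0.05 s, during which the arm holds its last target.

## Working session

There is one attempt and no reset: what is moved stays moved. The work goes in short steps, Python scripts to look and compute and a shell command to move; the robot and the scene stay as the last step left them, time stands still between calls to the robot, and variables do not carry over. Pictures are saved under pics/ and viewed, and the job is handed in when it is done.

```bash
mkdir -p pics; ls
python3 - <<'E'
from workcell import robot
import cv2
s=robot.read_state(); print(s)
for n in ("scene","top","wrist"):
    d=robot.snapshot(n); cv2.imwrite(f"pics/{n}0.png",d["pixels"]); print(n,d["camera_matrix"],d["k1"],d["R"],d["t"])
E
```

```text
pics
{'t': 0.0, 'joint_positions': array([-8.58921643e-01,  3.59365787e-01,  1.10687553e-02, -3.40484315e-04,
       -1.22412567e+00, -2.88105152e-01]), 'joint_velocities': array([-0.00053158, -0.00032699, -0.00104444, -0.00065316, -0.00054933,
       -0.00036302]), 'tau': array([ 8.46180901e-04, -5.82716203e+01,  2.93065381e+01,  6.99698389e+00,
        6.93502690e-03, -1.27570288e-04]), 'tool_pos': array([ 0.27733023, -0.61485448,  0.2256424 ]), 'tcp_rot': array([-3.14143739e+00, -1.65029608e-03,  1.99444978e+00]), 'wrist_force': array([ 0.00754674, -0.74372957, -0.68131886]), 'torque': array([ 0.02978713, -0.04344021, -0.08112646]), 'gripper_width': 0.08741328242107348}
scene [[422.07604986   0.         274.69780883]
 [  0.         422.07604986 205.08336204]
 [  0.           0.           1.        ]] -0.011510279610113035 [[ 0.74132695 -0.67108561  0.00885786]
 [-0.26116108 -0.30060401 -0.91729609]
 [ 0.61824691  0.67770299 -0.39810729]] [-0.37223963  0.18504502  0.6028542 ]
top [[420.90280341   0.         279.62217305]
 [  0.         420.90280341 206.45830059]
 [  0.           0.           1.        ]] -0.019181722143958104 [[-0.04180693 -0.9991143  -0.0047738 ]
 [-0.96874028  0.04170441 -0.24454654]
 [ 0.24452904 -0.00559917 -0.9696258 ]] [0.00802821 0.52134415 0.85463598]
wrist [[321.32981925   0.         278.86859847]
 [  0.         321.32981925 208.89548122]
 [  0.           0.           1.        ]] -0.07525170039911075 [[-0.41148901  0.91141376  0.0013236 ]
 [ 0.88217006  0.39792017  0.25186412]
 [ 0.22902574  0.10480695 -0.9677617 ]] [ 0.6739741  -0.03112742  0.38834667]
```

View pics/scene0.png

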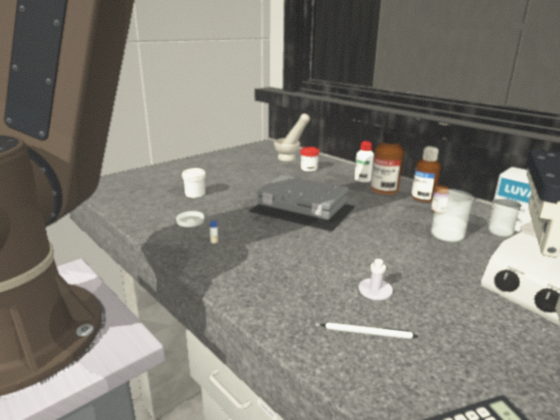

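View pics/top0.png

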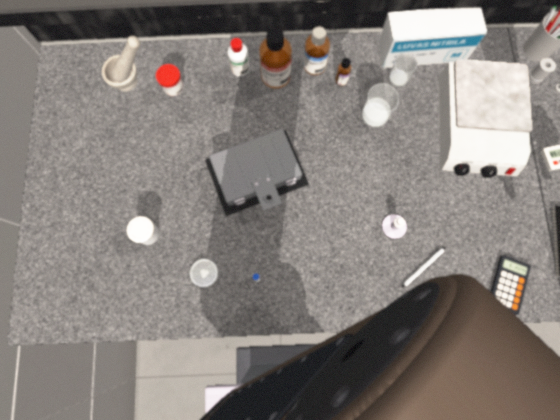

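View pics/wrist0.png

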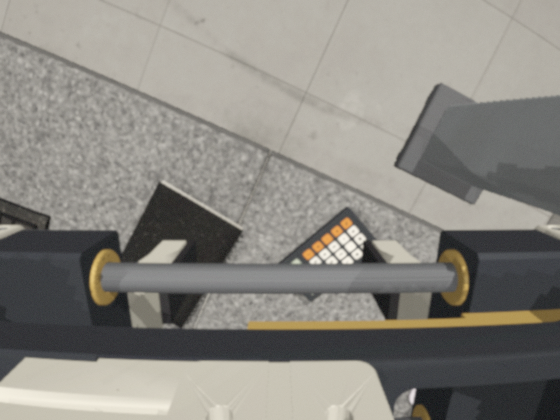

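The stand with the rivet is at top (394,226) and scene (377,275). The case is at top (257,170), with its tongue at (267,195). The jar is at top (142,230), the petri dish at (204,272) and the vial at (256,277). I'll zoom in next.

```bash
cat > h.py <<'E'
import numpy as np,cv2
from workcell import robot
def snap(n):
    return robot.snapshot(n)
def und(d,uv):
    K=d["camera_matrix"];p=((uv[0]-K[0,2])/K[0,0],(uv[1]-K[1,2])/K[1,1])
    return cv2.undistortPoints(np.array([[uv]],float),K,np.array([d["k1"],0,0,0.]))[0,0]
def ray(d,uv):
    p=und(d,uv);R=np.array(d["R"]);return -R.T@np.array(d["t"]),R.T@np.array([p[0],p[1],1])
def onz(d,uv,z):
    c,v=ray(d,uv);return c+v*(z-c[2])/v[2]
def tri(*prs):
    A=np.zeros((3,3));b=np.zeros(3)
    for d,uv in prs:
        c,v=ray(d,uv);v=v/np.linalg.norm(v);P=np.eye(3)-np.outer(v,v);A+=P;b+=P@c
    X=np.linalg.solve(A,b);return X
def proj(d,X):
    r,_=cv2.Rodrigues(np.array(d["R"]));return cv2.projectPoints(np.array([X],float),r,np.array(d["t"],float),d["camera_matrix"],np.array([d["k1"],0,0,0.]))[0][0,0]
def crop(d,name,u0,v0,u1,v1,s):
    cv2.imwrite(name,cv2.resize(d["pixels"][v0:v1,u0:u1],None,fx=s,fy=s,interpolation=cv2.INTER_CUBIC))
E
python3 - <<'E'
from h import *
t=cv2.imread("pics/top0.png");s=cv2.imread("pics/scene0.png")
def c(i,u,v,w):return cv2.resize(i[v-w:v+w,u-w:u+w],(390,390),interpolation=cv2.INTER_CUBIC)
a=np.hstack([c(t,394,220,25),c(s,377,278,25)]);cv2.imwrite("pics/z1.png",a)
a=np.hstack([c(t,267,190,30),c(s,315,205,40)]);cv2.imwrite("pics/z2.png",a)
E
```

```text
(no output)
```

View pics/z1.png

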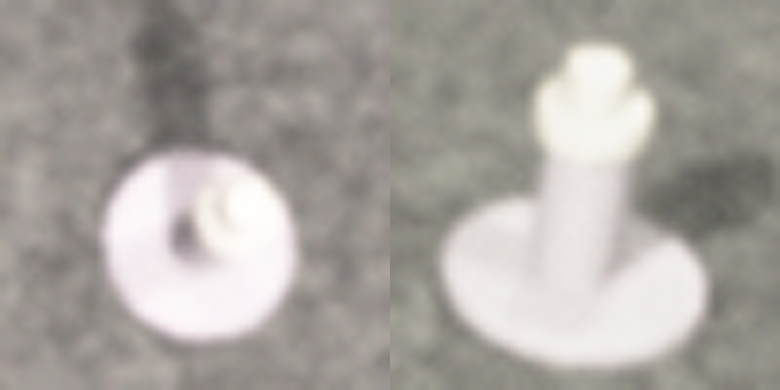

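View pics/z2.png

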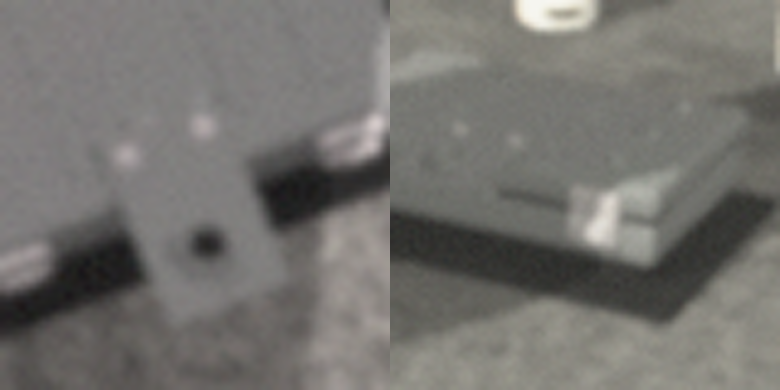

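The rivet collar is at about top (397.5,222) and scene (378,269). The hole is at about top (268.8,197.2). The boss isn't visible in the scene view because the tongue faces away.

Run:
```python
from h import *
T=snap("top");S=snap("scene")
print("stand top disc",onz(T,(394.8,226.4),.006),"scene",onz(S,(375.6,289),.006),onz(T,(394.8,226.4),.0))
print("collar top",onz(T,(397.5,222.2),.048),"scene",onz(S,(378.3,268),.044),"tri",tri((T,(397.5,222.2)),(S,(378.3,269))))
print("hole",onz(T,(268.8,197.2),.066))
for n,p,z in(("jar",(142,230),.062),("petri",(204,272),.014),("vial",(256,277),.045)):print(n,onz(T,p,z))
# tongue direction: bottom edge corners crop scale 6.5 org (237,160)
f=lambda x,y:onz(T,(237+x/6.5,160+y/6.5),.06)
a,b=f(180,322),f(287,285);print("tongue front edge",a,b,np.degrees(np.arctan2(*(b-a)[1::-1])),np.linalg.norm(b-a))
print("screws",f(127,155),f(203,125))
```

```text
stand top disc [ 0.47734913 -0.27723651  0.006     ] scene [ 0.4747704  -0.28103896  0.006     ] [ 0.47849171 -0.27893067  0.        ]
collar top [ 0.47849617 -0.272356    0.048     ] scene [ 0.47895672 -0.27859871  0.044     ] tri [ 0.4812111  -0.27591957  0.03949783]
hole [0.54284939 0.00876715 0.066     ]
jar [0.48214122 0.28626944 0.062     ]
petri [0.39094426 0.16006707 0.014     ]
vial [0.37253621 0.04292186 0.045     ]
tongue front edge [0.51686301 0.01888146 0.06      ] [ 0.52818822 -0.01772454  0.06      ] -72.80891125068082 0.0383178760101366
screws [0.57651266 0.03507759 0.06      ] [0.5861524 0.00868   0.06     ]
```

```bash
cat >> h.py <<'E'
from scipy.spatial.transform import Rotation as Ro
def tool():
    s=robot.read_state();return np.array(s["tool_pos"]),Ro.from_euler("xyz",s["tcp_rot"]).as_matrix(),s
def to(target,yaw=None):
    p,R,s=tool();d=1000*R.T@(np.array(target)-p)
    y=s["tcp_rot"][2] if yaw is None else yaw
    Rt=Ro.from_euler("xyz",[np.pi,0,y]).as_matrix()
    print("delta mm",d.round(1),"rot deg",np.degrees(Ro.from_matrix(R.T@Rt).as_rotvec()).round(2))
E
python3 - <<'E'
from h import *
p,R,s=tool();W=snap("wrist")
print("cam in tool mm",1000*R.T@(-W["R"].T@W["t"]-p)); print("cam z in tool",R.T@W["R"].T@[0,0,1])
for z in(-.019,-.007,0):
  for x in(-.044,0,.044):print((x,z),proj(W,p+R@[x,0,z]))
to([.477,-.276,.13])
E
```

```text
cam in tool mm [   0.2894531   -67.47730166 -157.0440102 ]
cam z in tool [-2.92721074e-05  2.52021097e-01  9.67721740e-01]
(-0.044, -0.019) [185.25379989 273.32708332]
(0, -0.019) [278.23294561 273.79324286]
(0.044, -0.019) [371.23747236 273.42301786]
(-0.044, -0.007) [191.79886833 262.8802384 ]
(0, -0.007) [278.28127621 263.22511282]
(0.044, -0.007) [364.78404631 262.96703018]
(-0.044, 0) [195.21889151 257.42947713]
(0, 0) [278.30647415 257.7201473 ]
(0.044, 0) [361.41209325 257.5117375 ]
delta mm [227.1 321.3  96.3] rot deg [-0.01 -0.03  0.  ]
```

```bash
python3 -m jog '{"delta_pos":[[28,40,5],[60,85,20],[95,133,35],[130,180,55],[162,229,75],[195,276,90],[227,321,96],[227,321,96]],"delta_rot":[[0,0,0],[0,0,0],[0,0,0],[0,0,0],[0,0,0],[0,0,0],[0,0,0],[0,0,0]],"claw":[50,50,50,50,50,50,50,50]}' 20
python3 - <<'E'
from h import *
W=snap("wrist");cv2.imwrite("pics/w1.png",W["pixels"]);print(tool()[0]);to([.477,-.276,.13])
E
```

```text
t: 1.1
tool_pos: [0.4742, -0.2801, 0.1316]
tcp_rot: [3.141, 0.0, 1.995]
wrist_force: [1.2, -0.6, -0.3]
gripper_width: 0.0501
[ 0.47691224 -0.2754708   0.1302442 ]
delta mm [-0.5 -0.1  0.2] rot deg [ 0.04 -0.05 -0.  ]
```

View pics/w1.png

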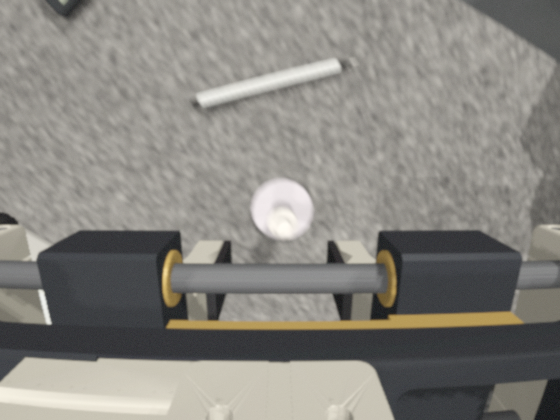

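The stand disc is at (282,209) and the rivet at (284,222), between the fingers. I'll measure both precisely.

Run:
```python
from h import *
W=snap("wrist");T=snap("top");S=snap("scene")
def c(i,u,v,w):return cv2.resize(i[v-w:v+w,u-w:u+w],(390,390),interpolation=cv2.INTER_CUBIC)
cv2.imwrite("pics/z3.png",np.hstack([c(W["pixels"],283,212,39),c(S["pixels"],377,278,39)]))
img=W["pixels"][170:262,240:330];g=cv2.cvtColor(img,cv2.COLOR_BGR2GRAY)
m=(g>185).astype(np.uint8)
for k in cv2.findContours(m,0,2)[0]:
    if cv2.contourArea(k)>200:
        e=cv2.fitEllipse(cv2.convexHull(k));print(e);uv=(e[0][0]+240,e[0][1]+170);print(uv,onz(W,uv,.006))
```

```text
((36.41007995605469, 31.76886558532715), (59.7564697265625, 61.48396682739258), 103.97677612304688)
(276.4100799560547, 201.76886558532715) [ 0.47698693 -0.27747011  0.006     ]
```

View pics/z3.png

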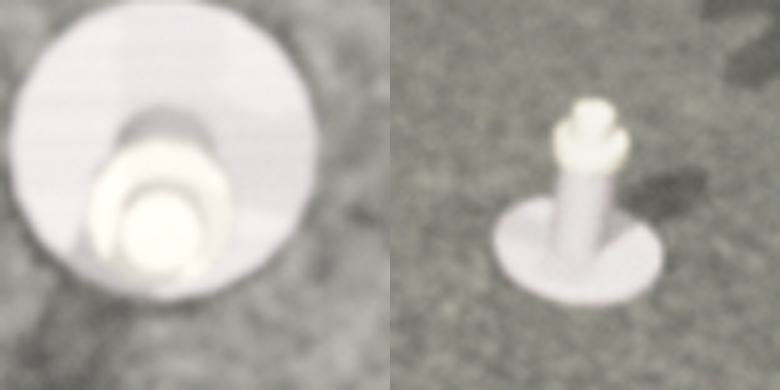

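Run:
```python
from h import *
W=snap("wrist")
print(onz(W,(276.8,203),.006),onz(W,(276.3,214.5),.048),onz(W,(275.8,219),.057))
c=(onz(W,(276.8,203),.006)+onz(W,(276.3,214.5),.048)+onz(W,(275.8,219),.057))/3
to([c[0],c[1],.037])
```

```text
[ 0.47527949 -0.28195097  0.006     ] [ 0.47451019 -0.28244077  0.048     ] [ 0.47555    -0.28230643  0.057     ]
delta mm [-1.1  1.1 94.9] rot deg [-0.01  0.   -0.  ]
```

Run:
```python
from h import *
for i in range(3):
    p,R,s=tool();W=snap("wrist");print(s["t"],p,-W["R"].T@W["t"],np.abs(s["joint_velocities"]).max())
cv2.imwrite("pics/w2.png",W["pixels"][150:300,200:360].repeat(3,0).repeat(3,1))
```

```text
1.35 [ 0.47366039 -0.28168377  0.13191464] [ 0.41208687 -0.30925113  0.28897113] 0.03375945706466702
1.4 [ 0.4733511  -0.28232466  0.13200806] [ 0.41170801 -0.30979462  0.28906687] 0.021332542307523374
1.45 [ 0.47317587 -0.2827166   0.13209234] [ 0.41145542 -0.31012616  0.28910493] 0.011752120399460587
```

View pics/w2.png

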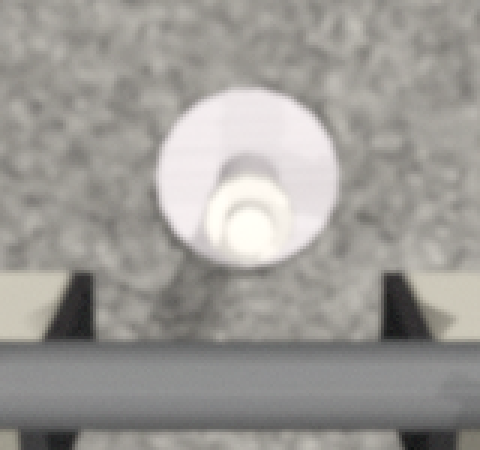

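```bash
python3 -m jog '{"delta_pos":[[0,0,0],[0,0,0],[0,0,0],[0,0,0],[0,0,0],[0,0,0],[0,0,0],[0,0,0]],"delta_rot":[[0,0,0],[0,0,0],[0,0,0],[0,0,0],[0,0,0],[0,0,0],[0,0,0],[0,0,0]],"claw":[40,40,40,40,40,40,40,40]}'
python3 - <<'E'
from h import *
for i in range(2):
    p,R,s=tool();W=snap("wrist");print(s["t"],p,s["tcp_rot"],np.abs(s["joint_velocities"]).max(),s["wrist_force"])
cv2.imwrite("pics/w3.png",W["pixels"][150:300,200:360].repeat(5,0).repeat(5,1)[:600,:800])
E
```

```text
t: 2.3
tool_pos: [0.4736, -0.2819, 0.1318]
tcp_rot: [3.142, 0.0, 1.995]
wrist_force: [0.7, -0.3, 0.6]
gripper_width: 0.04
2.3 [ 0.4735689  -0.28187649  0.13182992] [3.14158100e+00 1.17604993e-05 1.99475394e+00] 0.001447513824309115 [ 0.74728406 -0.28913051  0.55806502]
2.35 [ 0.47353003 -0.28187967  0.13182902] [-3.14159021e+00 -1.36685971e-06  1.99469087e+00] 0.002096605242430639 [-0.95478017 -0.02766261 -0.59439145]
```

View pics/w3.png

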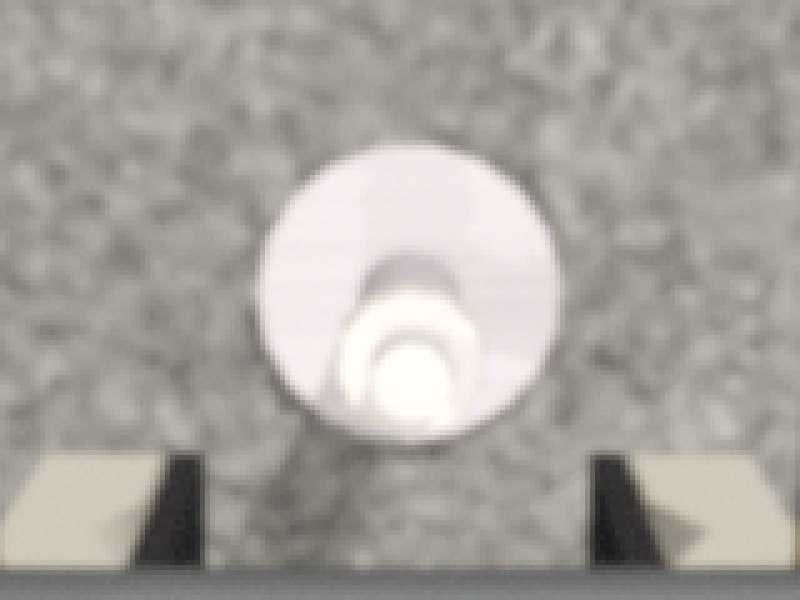

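Run:
```python
from h import *
W=snap("wrist")
L=[onz(W,(282,208.2),.006),onz(W,(281.9,222),.048),onz(W,(282.2,226),.057)]
print(L);c=np.mean(L,0)
T=snap("top");S=snap("scene")
cv2.imwrite("pics/t2.png",T["pixels"])
to([c[0],c[1],.0375])
```

```text
[array([ 0.47727855, -0.27675968,  0.006     ]), array([ 0.47776228, -0.2770536 ,  0.048     ]), array([ 0.47808512, -0.27674617,  0.057     ])]
delta mm [ 2.9  5.9 94.3] rot deg [0. 0. 0.]
```

```bash
python3 -m jog '{"delta_pos":[[3,6,15],[3,6,30],[3,6,50],[3,6,68],[3,6,82],[3,6,90],[3,6,94],[3,6,94]],"delta_rot":[[0,0,0],[0,0,0],[0,0,0],[0,0,0],[0,0,0],[0,0,0],[0,0,0],[0,0,0]],"claw":[40,40,40,40,40,40,40,40]}'
python3 -m jog '{"delta_pos":[[0,0,0],[0,0,0],[0,0,0],[0,0,0],[0,0,0],[0,0,0],[0,0,0],[0,0,0]],"delta_rot":[[0,0,0],[0,0,0],[0,0,0],[0,0,0],[0,0,0],[0,0,0],[0,0,0],[0,0,0]],"claw":[40,40,40,40,38,36,34,32]}'
python3 - <<'E'
from h import *
p,R,s=tool();W=snap("wrist");S=snap("scene")
cv2.imwrite("pics/w4.png",np.hstack([W["pixels"][150:300,200:360].repeat(2,0).repeat(2,1),cv2.resize(S["pixels"][215:315,320:427],(321,300))]))
to([.4777,-.277,.0375])
E
```

```text
t: 3.35
tool_pos: [0.4777, -0.2767, 0.0376]
tcp_rot: [-3.141, -0.0, 1.995]
wrist_force: [0.0, -0.3, -0.3]
gripper_width: 0.04
t: 4.15
tool_pos: [0.4777, -0.2767, 0.0378]
tcp_rot: [-3.142, -0.0, 1.995]
wrist_force: [-0.6, 0.6, 0.2]
gripper_width: 0.0328
delta mm [-0.2 -0.1  0.3] rot deg [-0. -0.  0.]
```

View pics/w4.png

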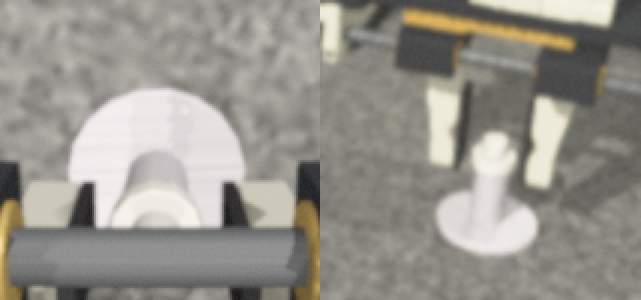

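The fingers sit on both sides of the collar and are centred, so I'll grip.

```bash
python3 -m jog '{"delta_pos":[[0,0,0],[0,0,0],[0,0,0],[0,0,0],[0,0,0],[0,0,0],[0,0,0],[0,0,0]],"delta_rot":[[0,0,0],[0,0,0],[0,0,0],[0,0,0],[0,0,0],[0,0,0],[0,0,0],[0,0,0]],"claw":[28,26,24,22,20,18,18,18]}' 30
python3 -m jog '{"delta_pos":[[0,0,-3],[0,0,-8],[0,0,-15],[0,0,-25],[0,0,-40],[0,0,-60],[0,0,-80],[0,0,-90]],"delta_rot":[[0,0,0],[0,0,0],[0,0,0],[0,0,0],[0,0,0],[0,0,0],[0,0,0],[0,0,0]],"claw":[18,18,18,18,18,18,18,18]}'
python3 - <<'E'
from h import *
W=snap("wrist");S=snap("scene");p=tool()[0]
u,v=proj(S,p).astype(int)
cv2.imwrite("pics/w5.png",np.hstack([W["pixels"][150:300,200:360].repeat(2,0).repeat(2,1),cv2.resize(S["pixels"][v-50:v+50,u-53:u+54],(321,300))]))
to([.543,.009,.14])
T=snap("top");crop(T,"pics/t3.png",180,110,340,230,5)
E
```

```text
t: 5.05
tool_pos: [0.4777, -0.2767, 0.0378]
tcp_rot: [-3.142, -0.0, 1.995]
wrist_force: [0.0, -0.4, -0.6]
gripper_width: 0.0216
t: 5.85
tool_pos: [0.4786, -0.277, 0.1305]
tcp_rot: [3.139, 0.002, 1.995]
wrist_force: [-0.6, -0.5, -0.4]
gripper_width: 0.0217
delta mm [234.2 176.2 -10.2] rot deg [0.16 0.12 0.  ]
```

View pics/w5.png

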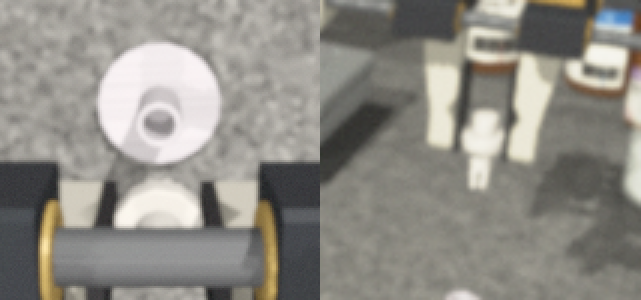

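View pics/t3.png

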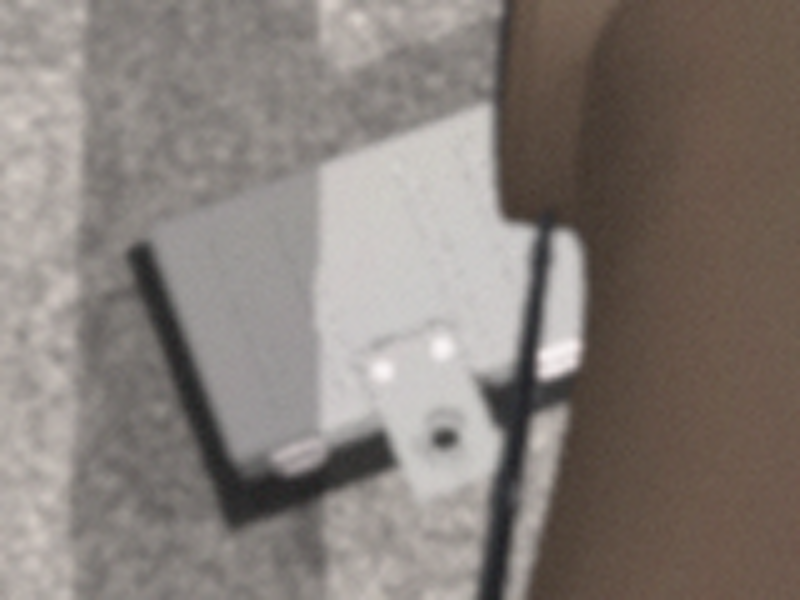

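The rivet is held upright, and the stand is empty in the wrist view at (160,105). In the lit top view the boss is at crop (444,434), which is (268.8,196.8). Next I'll go near the hole, offset so the wrist camera can see it.

```bash
python3 -m jog '{"delta_pos":[[25,17,-1],[58,38,-2],[95,62,-4],[132,86,-6],[168,109,-8],[200,130,-10],[225,145,-10],[234,151,-10]],"delta_rot":[[0,0,0],[0,0,0],[0,0,0],[0,0,0],[0,0,0],[0,0,0],[0,0,0],[0,0,0]],"claw":[18,18,18,18,18,18,18,18]}'
python3 -m jog '{"delta_pos":[[0,0,0],[0,0,0],[0,0,0],[0,0,0],[0,0,0],[0,0,0],[0,0,0],[0,0,0]],"delta_rot":[[0,0,0],[0,0,0],[0,0,0],[0,0,0],[0,0,0],[0,0,0],[0,0,0],[0,0,0]],"claw":[18,18,18,18,18,18,18,18]}'
python3 - <<'E'
from h import *
W=snap("wrist")
crop(W,"pics/w6.png",200,160,360,280,5);cv2.imwrite("pics/w6f.png",W["pixels"])
to([.543,.009,.14]);print(proj(W,[.543,.009,.066]))
E
```

```text
t: 6.8
tool_pos: [0.5188, 0.0009, 0.1368]
tcp_rot: [-3.14, -0.0, 1.997]
wrist_force: [-0.7, -0.6, -0.3]
gripper_width: 0.0217
t: 7.6
tool_pos: [0.5192, -0.0014, 0.1379]
tcp_rot: [3.142, 0.0, 1.994]
wrist_force: [-0.4, 0.9, -0.1]
gripper_width: 0.0212
delta mm [-0.3 26.  -2.1] rot deg [0.01 0.   0.  ]
[278.11092696 251.833144  ]
```

View pics/w6.png

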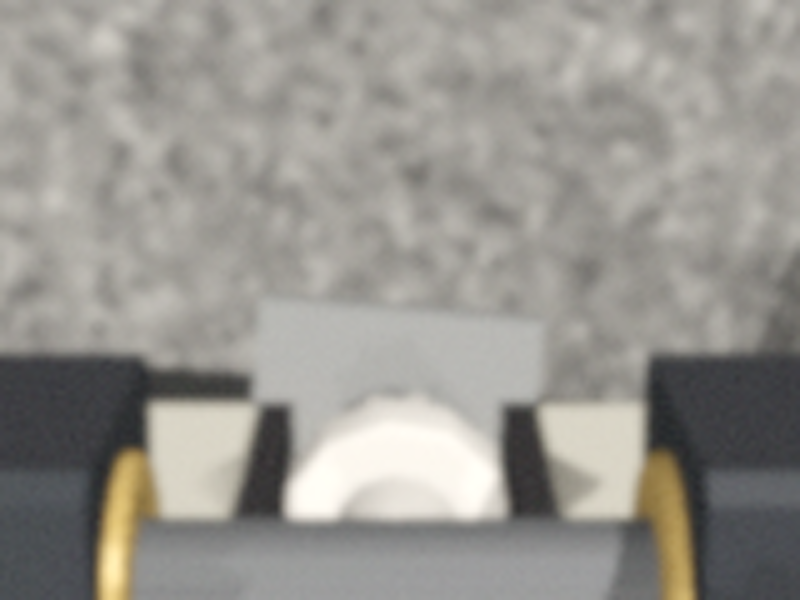

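In this camera, image-up points toward the robot, so the collar hides the hole. I'll move 50 mm further out so the boss shows above the collar.

```bash
python3 -m jog '{"delta_pos":[[0,15,0],[0,32,0],[0,46,0],[0,50,0],[0,50,0],[0,50,0],[0,50,0],[0,50,0]],"delta_rot":[[0,0,0],[0,0,0],[0,0,0],[0,0,0],[0,0,0],[0,0,0],[0,0,0],[0,0,0]],"claw":[18,18,18,18,18,18,18,18]}'
python3 - <<'E'
from h import *
W=snap("wrist")
crop(W,"pics/w7.png",200,160,360,280,5)
print(tool()[0],np.abs(tool()[2]["joint_velocities"]).max(),proj(W,[.543,.009,.066]))
E
```

```text
t: 8.45
tool_pos: [0.5644, 0.0191, 0.138]
tcp_rot: [3.141, -0.0, 1.994]
wrist_force: [0.7, 0.0, -1.0]
gripper_width: 0.0216
[0.56447451 0.01910246 0.13804018] 0.0037593506941969814 [277.97366783 187.80492708]
```

View pics/w7.png

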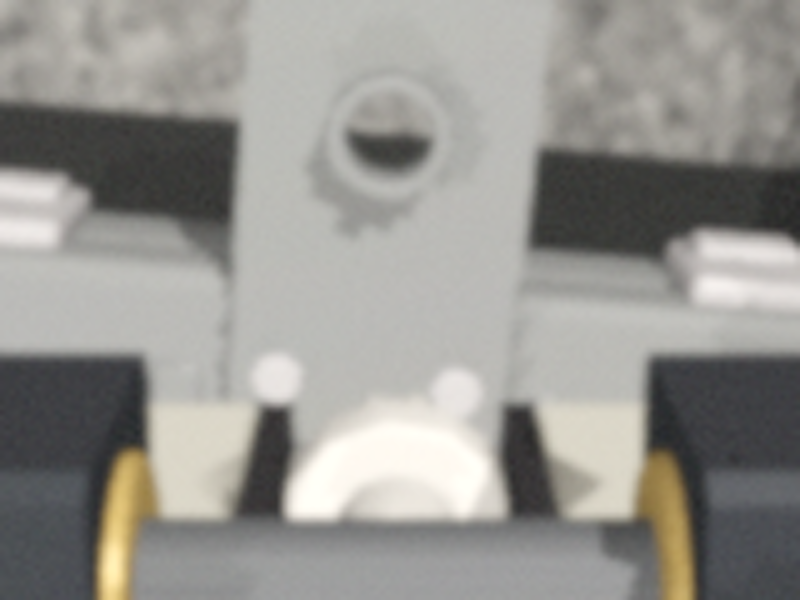

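The boss ring is centred at (277.8,187.3), against a predicted (278.0,187.8), so the top and wrist views agree.

Run:
```python
from h import *
W=snap("wrist");h=onz(W,(277.7,187.2),.066);print(h)
to([h[0],h[1]+.0002,.1])
print(onz(W,(279.2,260),.1425), )
```

```text
[0.54277513 0.00867186 0.066     ]
delta mm [ -0.4 -24.   38. ] rot deg [ 0.01 -0.   -0.  ]
[0.56366255 0.01922933 0.1425    ]
```

```bash
python3 -m jog '{"delta_pos":[[-0.4,-6,5],[-0.4,-14,14],[-0.4,-21,25],[-0.4,-24,34],[-0.4,-24,38],[-0.4,-24,38],[-0.4,-24,38],[-0.4,-24,38]],"delta_rot":[[0,0,0],[0,0,0],[0,0,0],[0,0,0],[0,0,0],[0,0,0],[0,0,0],[0,0,0]],"claw":[18,18,18,18,18,18,18,18]}'
python3 - <<'E'
from h import *
W=snap("wrist");S=snap("scene");T=snap("top")
to([.5428,.0089,.064]);print(tool()[0],tool()[2]["wrist_force"])
u,v=proj(S,[.543,.009,.08]).astype(int);a=cv2.resize(S["pixels"][v-30:v+30,u-40:u+40],(400,300),interpolation=2)
b=cv2.resize(W["pixels"][160:280,200:360],(400,300),interpolation=2)
cv2.imwrite("pics/w8.png",np.hstack([a,b]))
E
```

```text
t: 9.35
tool_pos: [0.5435, 0.0092, 0.1001]
tcp_rot: [3.141, 0.0, 1.995]
wrist_force: [0.6, -0.6, -0.8]
gripper_width: 0.0212
delta mm [ 0.  -0.6 36.1] rot deg [0.04 0.   0.  ]
[0.54333937 0.00911906 0.1001181 ] [-0.04410975 -0.271792    0.0018046 ]
```

View pics/w8.png

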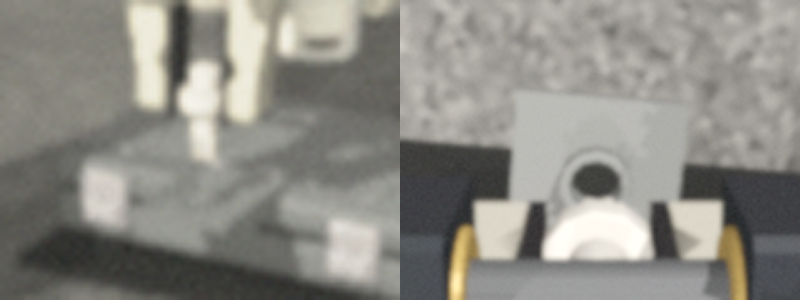

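Run:
```python
from h import *
W=snap("wrist");crop(W,"pics/w9.png",240,205,320,265,10)
print(proj(W,[.5428,.0087,.066]),tool()[0])
for dz in(.0025,.0065,.0105,.02):print(proj(W,tool()[0]+[0,0,dz]))
```

```text
[278.14086403 235.14815908] [0.54325074 0.00909932 0.10005913]
[278.31601618 259.50469186]
[278.30126547 262.68657984]
[278.28581314 266.02092495]
[278.24599746 274.61774095]
```

View pics/w9.png

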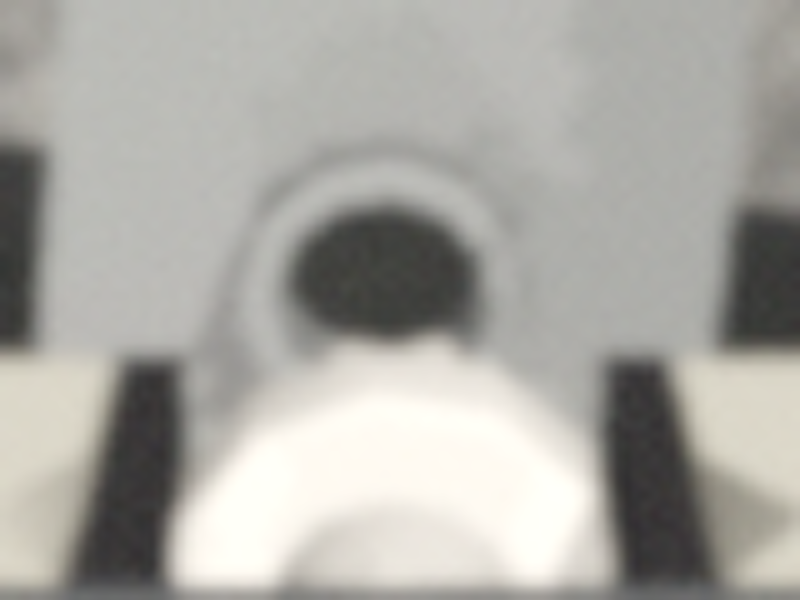

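Run:
```python
from h import *
W=snap("wrist");p,R,s=tool()
for r,z in((2,.0775),(3,.0775),(4,.0775),(5.5,.09),(5.5,.0985)):print(r,z,proj(W,[p[0],p[1],z]+R@[0,-r*1e-3,0]))
for z in(0,-.019):print("finger",proj(W,p+R@[.0105,-.0095,z]))
```

```text
2 0.0775 [278.38888165 239.32763645]
3 0.0775 [278.38890846 237.73485074]
4 0.0775 [278.38893714 236.13751067]
5.5 0.09 [278.35184817 241.13384757]
5.5 0.0985 [278.32360619 246.7661243 ]
finger [298.54679888 240.61216262]
finger [300.96130334 254.8783152 ]
```

The hole centre is at u≈278.0, and the shank tip and finger midpoint are at u≈279.5, so the rivet sits about 0.7 mm too far along +x. I'll correct that and go in partway.

```bash
python3 -m jog '{"delta_pos":[[-0.7,-0.4,0],[-0.7,-0.4,3],[-0.7,-0.4,6],[-0.7,-0.4,9],[-0.7,-0.4,12],[-0.7,-0.4,14],[-0.7,-0.4,16],[-0.7,-0.4,18]],"delta_rot":[[0,0,0],[0,0,0],[0,0,0],[0,0,0],[0,0,0],[0,0,0],[0,0,0],[0,0,0]],"claw":[18,18,18,18,18,18,18,18]}'
python3 - <<'E'
from h import *
W=snap("wrist");crop(W,"pics/w10.png",240,205,320,265,10)
p,R,s=tool();print(p,R.T@s["wrist_force"])
E
```

```text
t: 10.4
tool_pos: [0.543, 0.0082, 0.0817]
tcp_rot: [-3.142, 0.0, 1.995]
wrist_force: [-0.3, -0.7, -0.3]
gripper_width: 0.0211
[0.54279094 0.00817795 0.08135863] [-0.61587205  0.38038419  0.04315821]
```

View pics/w10.png

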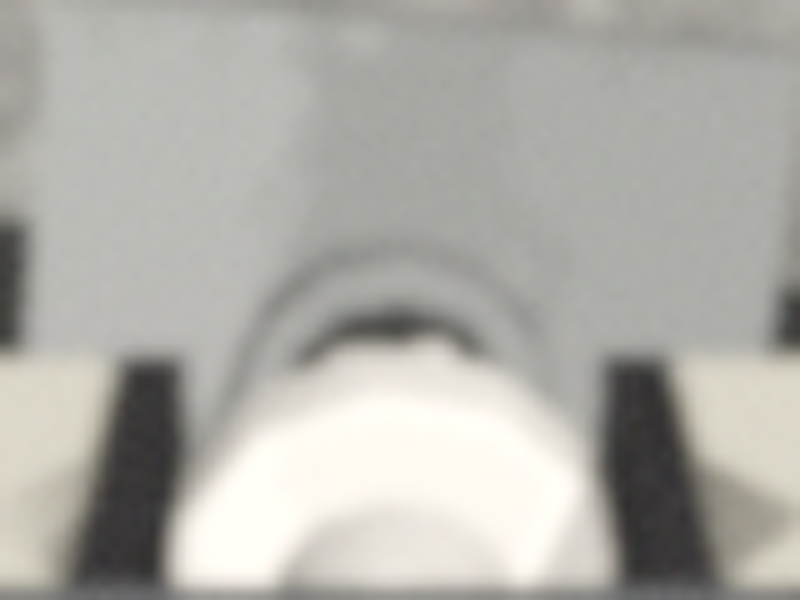

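The tip is inside the hole with no contact force and the ring is centred on the rivet (x≈395). I'll continue down.

```bash
python3 -m jog '{"delta_pos":[[0,0,2],[0,0,5],[0,0,8],[0,0,11],[0,0,13],[0,0,15],[0,0,16.5],[0,0,16.5]],"delta_rot":[[0,0,0],[0,0,0],[0,0,0],[0,0,0],[0,0,0],[0,0,0],[0,0,0],[0,0,0]],"claw":[18,18,18,18,18,18,18,18]}'
python3 - <<'E'
from h import *
p,R,s=tool();print(p,R.T@s["wrist_force"])
W=snap("wrist");crop(W,"pics/w11.png",240,205,320,265,10)
E
```

```text
t: 11.25
tool_pos: [0.5428, 0.0082, 0.0651]
tcp_rot: [-3.141, -0.0, 1.995]
wrist_force: [-0.9, 0.9, -0.5]
gripper_width: 0.021
[0.54283393 0.00817649 0.06510398] [ 1.21722542 -0.40943826  0.54327156]
```

```bash
python3 -m jog '{"delta_pos":[[0,0,0.5],[0,0,1],[0,0,1.5],[0,0,2],[0,0,2.5],[0,0,2.5],[0,0,2.5],[0,0,2.5]],"delta_rot":[[0,0,0],[0,0,0],[0,0,0],[0,0,0],[0,0,0],[0,0,0],[0,0,0],[0,0,0]],"claw":[18,18,18,18,18,18,18,18]}'
python3 - <<'E'
from h import *
for i in range(3):
    p,R,s=tool();S=snap("scene");print(p,R.T@s["wrist_force"])
W=snap("wrist");a=cv2.resize(W["pixels"][205:265,240:320],(400,300),interpolation=2)
u,v=proj(S,[.543,.008,.075]).astype(int);b=cv2.resize(S["pixels"][v-30:v+30,u-40:u+40],(400,300),interpolation=2)
cv2.imwrite("pics/w12.png",np.hstack([a,b]))
E
```

```text
t: 12.1
tool_pos: [0.543, 0.0082, 0.0629]
tcp_rot: [3.142, 0.0, 1.995]
wrist_force: [-0.4, 0.2, 2.3]
gripper_width: 0.021
[0.54296862 0.00818276 0.0629043 ] [ 0.35066492 -0.26694044 -2.29176238]
[0.54301085 0.00823994 0.06291352] [ 1.0224996   0.45651972 -1.86467333]
[0.54300193 0.00821823 0.06289018] [ 0.2229173  -0.854903   -2.23723359]
```

View pics/w12.png

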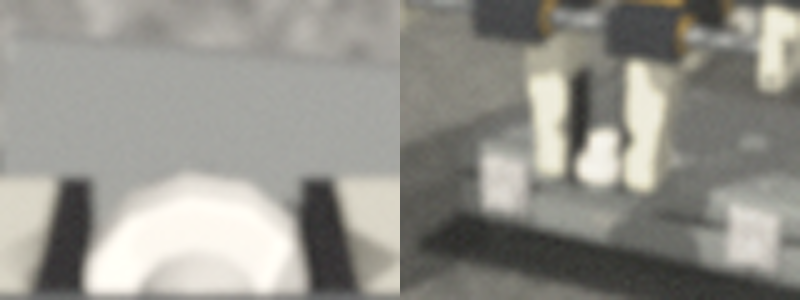

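The contact force is about 2 N right at the expected seating height. I'll release and go up.

```bash
python3 -m jog '{"delta_pos":[[0,0,0],[0,0,0],[0,0,0],[0,0,0],[0,0,-1],[0,0,-1],[0,0,-1],[0,0,-1]],"delta_rot":[[0,0,0],[0,0,0],[0,0,0],[0,0,0],[0,0,0],[0,0,0],[0,0,0],[0,0,0]],"claw":[24,27,30,33,36,40,44,44]}'
python3 -m jog '{"delta_pos":[[0,0,-5],[0,0,-12],[0,0,-22],[0,3,-32],[0,12,-40],[0,20,-46],[0,24,-50],[0,24,-50]],"delta_rot":[[0,0,0],[0,0,0],[0,0,0],[0,0,0],[0,0,0],[0,0,0],[0,0,0],[0,0,0]],"claw":[44,44,44,44,44,44,44,44]}'
python3 -m jog '{"delta_pos":[[0,0,0],[0,0,0],[0,0,0],[0,0,0],[0,0,0],[0,0,0],[0,0,0],[0,0,0]],"delta_rot":[[0,0,0],[0,0,0],[0,0,0],[0,0,0],[0,0,0],[0,0,0],[0,0,0],[0,0,0]],"claw":[30,20,10,0,0,0,0,0]}'
python3 - <<'E'
from h import *
p,R,s=tool();print(p,R.T@s["wrist_force"])
S=snap("scene");W=snap("wrist");a=cv2.resize(W["pixels"][180:270,220:340],(400,300),interpolation=2)
u,v=proj(S,[.543,.008,.075]).astype(int);b=cv2.resize(S["pixels"][v-30:v+30,u-40:u+40],(400,300),interpolation=2)
cv2.imwrite("pics/w13.png",np.hstack([a,b]))
for z in(.066,.074,.083):print(proj(W,[.5430,.0082,z]))
E
```

```text
t: 13.1
tool_pos: [0.543, 0.0082, 0.0638]
tcp_rot: [3.142, -0.0, 1.995]
wrist_force: [-0.3, 0.6, -1.1]
gripper_width: 0.0433
t: 13.9
tool_pos: [0.5658, 0.0185, 0.1142]
tcp_rot: [3.141, 0.0, 1.995]
wrist_force: [0.4, 0.1, -0.3]
gripper_width: 0.0438
t: 14.7
tool_pos: [0.5648, 0.0181, 0.1138]
tcp_rot: [-3.142, 0.0, 1.995]
wrist_force: [0.0, 0.3, -0.5]
gripper_width: 0.0004
[0.56481195 0.01806409 0.11382968] [0.27113798 0.15014714 0.49644006]
[278.4145007  194.30370762]
[278.39503241 196.95728163]
[278.37126591 200.19778063]
```

View pics/w13.png

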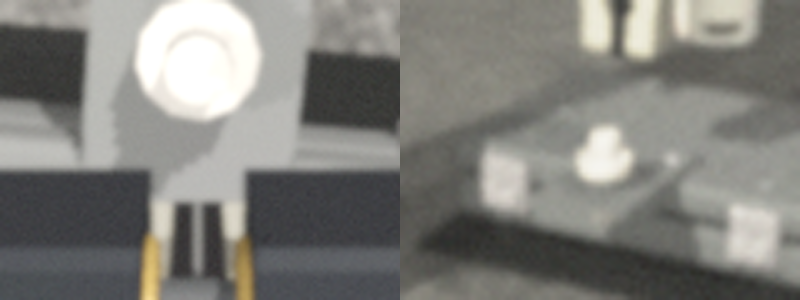

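The rivet is seated and upright with its pin proud. The pin top is at (278.5,199.2) against a predicted (278.4,200.2). Now I'll bring the closed fingertips over the pin.

Run:
```python
from h import *
to([.543,.0082,.087])
```

```text
delta mm [ -0.  -23.9  26.8] rot deg [-0. -0.  0.]
```

```bash
python3 -m jog '{"delta_pos":[[0,-8,0],[0,-16,0],[0,-22,2],[0,-24,8],[0,-24,15],[0,-24,20],[0,-24,24],[0,-24,26]],"delta_rot":[[0,0,0],[0,0,0],[0,0,0],[0,0,0],[0,0,0],[0,0,0],[0,0,0],[0,0,0]],"claw":[0,0,0,0,0,0,0,0]}'
python3 - <<'E'
from h import *
for i in range(4):
    p,R,s=tool();S=snap("scene")
print(p,R.T@s["wrist_force"])
u,v=proj(S,[.543,.008,.075]).astype(int);b=cv2.resize(S["pixels"][v-30:v+30,u-40:u+40],(400,300),interpolation=2)
W=snap("wrist");a=cv2.resize(W["pixels"][180:270,220:340],(400,300),interpolation=2)
cv2.imwrite("pics/w14.png",np.hstack([a,b]))
E
```

```text
t: 15.6
tool_pos: [0.5428, 0.0082, 0.0871]
tcp_rot: [-3.141, -0.0, 1.995]
wrist_force: [0.5, -1.1, -0.9]
gripper_width: 0.0006
[0.54301208 0.00821519 0.08763189] [-0.11017397  0.33632804 -0.24227476]
```

View pics/w14.png

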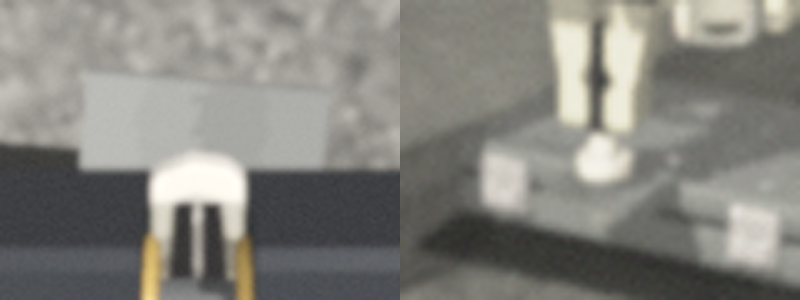

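The fingertips are just above the pin and aligned with it. I'll press slowly.

```bash
python3 -m jog '{"delta_pos":[[0,0,1],[0,0,2],[0,0,3],[0,0,4],[0,0,5],[0,0,6],[0,0,7],[0,0,8]],"delta_rot":[[0,0,0],[0,0,0],[0,0,0],[0,0,0],[0,0,0],[0,0,0],[0,0,0],[0,0,0]],"claw":[0,0,0,0,0,0,0,0]}'
```

```text
t: 16.65
tool_pos: [0.5431, 0.0082, 0.0803]
tcp_rot: [3.141, 0.0, 1.995]
wrist_force: [-2.7, 0.3, 8.2]
gripper_width: 0.0005
```

```bash
python3 -m jog '{"delta_pos":[[0,0,0.8],[0,0,1.6],[0,0,2.4],[0,0,3.2],[0,0,4],[0,0,4.8],[0,0,5.4],[0,0,6]],"delta_rot":[[0,0,0],[0,0,0],[0,0,0],[0,0,0],[0,0,0],[0,0,0],[0,0,0],[0,0,0]],"claw":[0,0,0,0,0,0,0,0]}'
```

```text
t: 17.45
tool_pos: [0.5431, 0.0082, 0.0747]
tcp_rot: [3.141, 0.0, 1.995]
wrist_force: [-3.3, 0.3, 9.9]
gripper_width: 0.0004
```

```bash
python3 -m jog '{"delta_pos":[[0,0,0.7],[0,0,1.4],[0,0,2.1],[0,0,2.8],[0,0,3.4],[0,0,4],[0,0,4.4],[0,0,4.4]],"delta_rot":[[0,0,0],[0,0,0],[0,0,0],[0,0,0],[0,0,0],[0,0,0],[0,0,0],[0,0,0]],"claw":[0,0,0,0,0,0,0,0]}'
```

```text
t: 18.25
tool_pos: [0.5431, 0.0082, 0.0702]
tcp_rot: [3.141, 0.0, 1.995]
wrist_force: [-3.3, 0.6, 10.0]
gripper_width: 0.0003
```

Friction is still steady at 10 N. I'll go in small steps until the force rises at the stop.

```bash
python3 -m jog '{"delta_pos":[[0,0,0.3],[0,0,0.6],[0,0,0.9],[0,0,1.2],[0,0,1.5],[0,0,1.5],[0,0,1.5],[0,0,1.5]],"delta_rot":[[0,0,0],[0,0,0],[0,0,0],[0,0,0],[0,0,0],[0,0,0],[0,0,0],[0,0,0]],"claw":[0,0,0,0,0,0,0,0]}'
```

```text
t: 19.05
tool_pos: [0.5431, 0.0082, 0.0689]
tcp_rot: [3.141, 0.0, 1.995]
wrist_force: [-4.2, 1.3, 11.6]
gripper_width: 0.0006
```

```bash
python3 -m jog '{"delta_pos":[[0,0,0.3],[0,0,0.6],[0,0,0.9],[0,0,0.9],[0,0,0.9],[0,0,0.9],[0,0,0.9],[0,0,0.9]],"delta_rot":[[0,0,0],[0,0,0],[0,0,0],[0,0,0],[0,0,0],[0,0,0],[0,0,0],[0,0,0]],"claw":[0,0,0,0,0,0,0,0]}'
```

```text
t: 19.85
tool_pos: [0.5431, 0.0082, 0.0682]
tcp_rot: [3.141, 0.0, 1.995]
wrist_force: [-4.2, 0.1, 12.6]
gripper_width: 0.0006
```

The force now rises with depth, so the pin is at its hard stop. I'll retract and check.

```bash
python3 -m jog '{"delta_pos":[[0,0,-2],[0,0,-4],[0,0,-7],[0,0,-12],[0,0,-20],[0,8,-30],[0,18,-38],[0,26,-46]],"delta_rot":[[0,0,0],[0,0,0],[0,0,0],[0,0,0],[0,0,0],[0,0,0],[0,0,0],[0,0,0]],"claw":[0,0,0,0,0,0,0,0]}'
python3 -m jog '{"delta_pos":[[0,0,0],[0,0,0],[0,0,0],[0,0,0],[0,0,0],[0,0,0],[0,0,0],[0,0,0]],"delta_rot":[[0,0,0],[0,0,0],[0,0,0],[0,0,0],[0,0,0],[0,0,0],[0,0,0],[0,0,0]],"claw":[0,0,0,0,0,0,0,0]}'
python3 - <<'E'
from h import *
S=snap("scene");W=snap("wrist");T=snap("top");cv2.imwrite("pics/t9.png",T["pixels"])
a=cv2.resize(W["pixels"][160:250,220:340],(400,300),interpolation=2)
u,v=proj(S,[.543,.008,.075]).astype(int);b=cv2.resize(S["pixels"][v-30:v+30,u-40:u+40],(400,300),interpolation=2)
cv2.imwrite("pics/w15.png",np.hstack([a,b]));print([(proj(W,[.543,.0082,z])-[220,160])*3.333 for z in(.06,.066,.074)])
cv2.imwrite("pics/s9.png",S["pixels"])
E
```

```text
t: 20.65
tool_pos: [0.5681, 0.0195, 0.1142]
tcp_rot: [3.14, 0.0, 1.995]
wrist_force: [-0.3, 0.1, -0.0]
gripper_width: 0.0004
t: 21.45
tool_pos: [0.5666, 0.0189, 0.113]
tcp_rot: [-3.142, -0.0, 1.995]
wrist_force: [1.4, -0.2, 0.1]
gripper_width: 0.0003
[array([194.74970607,  99.23027604]), array([194.70409774, 105.23295664]), array([194.63917703, 113.77950267])]
```

View pics/w15.png

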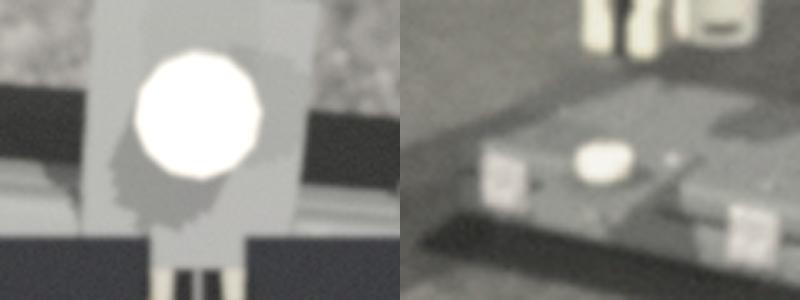

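View pics/s9.png

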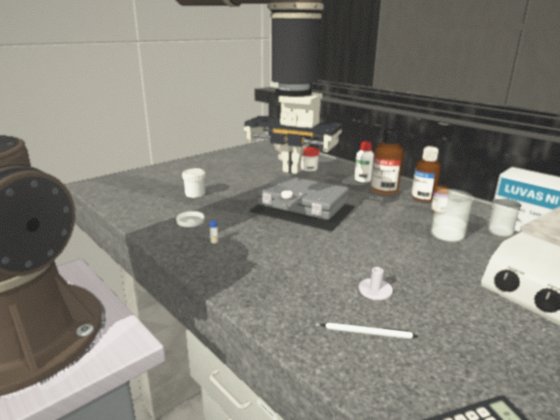

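The collar sits on the boss at crop (198,114), as predicted, and the pin is flush with no step visible. The jar (194,182), petri dish (190,218) and vial (214,232) haven't moved.

```bash
python3 -c "
from workcell import robot
print(robot.close_job())"
```

```text
the job is handed in; nothing more can be done
None
```

The push rivet is set in the hole on the case's tongue with its centre pin pushed in, and I handed the job in at about 21.5 s. No verdict was reported.

- **Seating:** The collar met the rim at the expected height with about 2 N. After release, the rivet stood upright with its pin still proud.
- **Pin:** It slid in at a steady 10 N. The force then rose to 12.6 N, against the limit of about 20 N, and I took that as the hard stop. Closed fingertips also touch the collar at that height, so the rise alone doesn't prove the pin bottomed. The last wrist and scene pictures show no step between pin and collar.
- **Last checks:** The collar's centre is at the predicted spot to about 1 mm, and the robot is clear of everything. I judged by eye that the jar, vial and petri dish had not moved, and I did not re-measure the case's rest height.
- **Disagreements:**
  - The wrist camera put the finger midpoint about 0.6 mm to one side of where the calibration says. I corrected for it by sighting the shank tip against the hole.
  - A sideways force of up to about 4 N appeared while pressing the pin, with no visible effect.
  - The gripper read about 21–22 mm while holding the 24 mm collar, but the hold was firm.

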